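Put the knob weights back in their block in order of size

TASK

Put the four knob weights back into their wooden block, each upright in the well made for it, so that they stand in a row from the largest to the smallest. Set each one gently down on the felt without dropping it or knocking any weight over, and do not push the balance or the board duster about.

Things in the scene. Friction and masses are not known exactly. Their poses are not given: they have to be found in the camera images.
- weight_500: largest of four loose plain steel knob weights, standing upright on the bench at the start: a solid cylinder 40 mm in diameter and 41 mm high, then a narrow neck and a knob 35 mm in diameter; 57 mm high in all, 500 g. Origin: centre of its underside; z up along its axis.
- weight_200: second largest of four loose plain steel knob weights, standing upright on the bench at the start: a solid cylinder 30 mm in diameter and 29 mm high, then a narrow neck and a knob 26 mm in diameter; 41.5 mm high in all, 200 g. Origin: centre of its underside; z up along its axis.
- weight_100: third largest of four loose plain steel knob weights, standing upright on the bench at the start: a solid cylinder 24 mm in diameter and 22.5 mm high, then a narrow neck and a knob 21 mm in diameter; 32 mm high in all, 100 g. Origin: centre of its underside; z up along its axis.
- weight_50: smallest of four loose plain steel knob weights, standing upright on the bench at the start: a solid cylinder 18 mm in diameter and 20 mm high, then a narrow neck and a knob 16 mm in diameter; 28 mm high in all, 50 g. Origin: centre of its underside; z up along its axis.
- well_500: round well for the largest weight, one of four in a row in the dark wooden weight block: 54 mm in diameter, 6 mm deep, grey felt floor. Origin: centre of the felt, 22 mm above the bench; x across the block, y along the row towards the smallest well. The block (72 mm wide, 230 long, 28 high) stays put; it may lie turned any way, left or right on the bench.
- well_200: round well for the second largest weight, one of four in a row in the dark wooden weight block: 44 mm in diameter, 6 mm deep, grey felt floor. Origin: centre of the felt, 22 mm above the bench; x across the block, y along the row towards the smallest well. It lies 62 mm from the largest well.
- well_100: round well for the third largest weight, one of four in a row in the dark wooden weight block: 38 mm in diameter, 6 mm deep, grey felt floor. Origin: centre of the felt, 22 mm above the bench; x across the block, y along the row towards the smallest well. It lies 118 mm from the largest well.
- well_50: round well for the smallest weight, one of four in a row in the dark wooden weight block: 32 mm in diameter, 6 mm deep, grey felt floor. Origin: centre of the felt, 22 mm above the bench; x across the block, y along the row towards the smallest well. It lies 170 mm from the largest well.
- balance: bystander: white electronic balance, 210 x 170 mm, body 52 mm high, with a round steel pan 124 mm in diameter whose top is 64 mm above the bench; not fixed to the bench. Origin: centre of its underside; x along its long side, towards the pan. It stands on the side of the bench where the block is not.
- duster: bystander: loose blackboard duster, wooden back on grey felt, 50 x 130 x 40 mm high, lying on the bench beyond the weights. Origin: centre of its underside; its length runs along y.

How it is judged:
By the outcome, as a careful person would: the job done as asked, in the order asked, and still so for the second after the job is handed in, with the robot touching nothing.
It also fails if it takes over 99 s, if anything falls off the work surface, if the arm or the gripper's body presses on something with over 40 N, if the wrist force passes 120 N, or if a joint passes its speed limit or range.

ROBOT

A 6-joint arm with a two-finger parallel gripper is mounted at the origin on the work surface. World frame = base frame: x ahead of the robot, y to its left, z up, the work surface at z = 0. Lengths are in mm, angles in degrees, forces in N, time in s.
With the tool pointing down it reaches from about 325 to 775 mm from the base axis. Payload 5.5 kg.
Tool frame: the origin (TCP) lies midway between the tips of the shut fingers; the grasp point (between the pads) lies 19 mm behind it (bot.grasp_offset is the distance from the TCP to the grasp point, in mm); z points along the fingers, y is the line along which they close (so a half turn about z gives the same grasp; the last joint's range is limited). The gripper opens to 85 mm and grips with 20 to 120 N. Pads are 22 mm wide; open, the fingers measure 114 mm over their backs; the gripper's body (76 mm by 85 mm) begins 54 mm behind the grasp point. The pads swing forward as they close: fully open they stand 13 mm farther back than shut.
Start: joints at [70.376, 5.22, 70.514, -0, 104.267, -3.249], TCP at [169.159, 575.675, 231.275] pointing down, gripper open.
Joint ranges: [-164.24, 164.24], [-49.07, 125.15], [9.68, 141.18], [-86.29, 266.29], [3.28, 154.24], [-151.56, 151.56]. Speed limits (degrees/s): [147.25, 147.25, 172.46, 180, 180, 180].

INTERFACE

Orientations are given as [roll, pitch, yaw] about the fixed x, y, z axes, in that order (R = Rz(yaw) Ry(pitch) Rx(roll)).
In Python, from rig import bot gives the robot as it stands. The module is installed in compiled form; this text tells all that it offers.
- The arm moves only by the tool carry_out, never from a script. Its argument "commands" is a list that holds one entry, the list of rows, each a list of 6 numbers: the shift along the world's x, y, z each as a share of 0.03 m, from -1 to 1, then the turn, a rotation vector about the world's x, y, z each as a share of 180 degrees, from -1 to 1. In form: [[[tx, ty, tz, wx, wy, wz], ...]]. A call has 1 to 12 rows; each row shifts and turns the commanded pose from where the row before left it; what a row does not reach is not made up. A row lasts 1/10 s, in which the tool goes at most 50 mm and 8.59 degrees, less where a joint would pass 70% of its speed; a pose out of reach is approached as far as the arm can. A call with a number of a shift or a turn outside -1 to 1 is refused whole. A call with a gripper value outside its range is refused whole. "grip" is the opening, from -1 (shut) to 1 (fully open), so that 0 is half open, set as the call begins (left out, the last holds). The fingers move at their own pace and stop on an object; the grip force is fixed at half the most. Time passes only in rows, so rows that do not move let the fingers close. It gives the time, the measured TCP pose, the force, the opening and the grip force at its end, in the units of the state.
- bot.state(): the state, without advancing time (a new reading comes with each control period).
- bot.snapshot(name): name is "scene" or "top" or "wrist"; returns a dict with "img" (420x560x3 uint8, red, green, blue), "K" (3x3 intrinsics, pixels), "pose" (4x4, takes a point from camera to world coordinates). Camera axes: x right, y up, looking along -z (the intrinsics and any distortion apply to the point x, -y, -z); pixel columns grow to the right and rows downward; lengths in mm; the calibration is good to about 2 mm. A picture is of the moment at which its call begins. There is no depth.
- bot.close_job(): hands the job in; it is judged then, once.
Trained networks look in a picture, given as the dict that the camera call returned (one of the last four; its "shot" number tells which), for a name from the list of things; names that differ only in an ending like _2 or _b are one class to them, and where a whole thing is asked for, a point or a joint stands for the part that bears it (a point fixed in the world has none). Each returns a list of dicts, best first, with "p" (0 to 1); they miss things now and then, are a little off and sometimes report something else, mostly with a low value. They report only what shows in the picture. A call takes as long as a camera call.
- bot.find_in(target, picture): "position" ([x, y, z] in mm, in world coordinates, good to about 4 mm: the middle of the surface that is visible of it).
The state is a dict: "time_s": time; "joint_pos": joint angles; "qd": joint speeds; "tau": joint torques, N m; "tool_pos": TCP position; "ee_rot": TCP orientation; "force": force on the tool from outside, world axes, zero at the start; "torque": the same for the moment, N m; "grip_width": finger opening in mm; "grip_force": force on a finger pad.
Only numpy, scipy, OpenCV 4.12 (cv2) and the standard library are available. Lean on these libraries where they do the work, as an engineer would, in place of code of your own. Each camera call takes 0.05 s, during which the arm holds its last target. There are 200 camera calls.

## Working session

There is one attempt and no reset: what is moved stays moved. The work goes in short steps, Python scripts to look and compute and a tool call to move; the robot and the scene stay as the last step left them, time stands still between calls to the robot, and variables do not carry over. Pictures are saved under pics/ and viewed, at most 14 in all, crops included, and the job is handed in when it is done.

Besides the shell and the picture viewer there is one more tool, called by a JSON object that holds its "api" and its "payload", one argument or row to a line. carry_out: Moves the arm, as the interface text tells. Shift numbers are shares of 0.03 m and turn numbers shares of 180 degrees, none past 1 either way. Its arguments: {"type":"object","properties":{"commands":{"type":"array"},"grip":{"type":"number"}},"required":["commands"]}

```bash
mkdir -p pics; cat > h.py <<'E'
from rig import bot
import numpy as np, cv2
W=['weight_500','weight_200','weight_100','weight_50']
ALL=W+['well_500','well_200','well_100','well_50','balance','duster']
def shot(n,f):
    s=bot.snapshot(n); cv2.imwrite('pics/'+f,cv2.cvtColor(s['img'],cv2.COLOR_RGB2BGR)); return s
def px2w(s,u,v,z):
    K,P=np.array(s['K']),np.array(s['pose']); d=np.linalg.inv(K)@[u,v,1]; d=P[:3,:3]@[d[0],-d[1],-d[2]]
    return P[:3,3]+d*(z-P[2,3])/d[2]
def w2px(s,p):
    K,P=np.array(s['K']),np.array(s['pose']); c=P[:3,:3].T@(np.array(p)-P[:3,3]); q=K@[c[0],-c[1],-c[2]]
    return q[:2]/q[2]
E
python3 - <<'E'
from h import *
for c in ['top','scene']:
    s=shot(c,c+'1.png')
    print(c,s.keys(),np.round(s['pose'],2).tolist())
    for n in ALL:
        for d in bot.find_in(n,s)[:2]: print(n,round(d['p'],2),np.round(d['position']),np.round(w2px(s,d['position'])))
print(bot.state())
E
```

```text
top dict_keys(['img', 'K', 'pose', 'shot']) [[-0.0, 0.99, -0.16, 423.71], [-1.0, -0.0, 0.01, -0.83], [0.01, 0.16, 0.99, 1058.16], [0.0, 0.0, 0.0, 1.0]]
weight_500 0.64 [479.  48.  45.] [254. 249.]
weight_500 0.57 [591.  42.  58.] [256. 206.]
weight_200 0.64 [479.  48.  45.] [254. 249.]
weight_200 0.57 [591.  42.  58.] [256. 206.]
weight_100 0.64 [479.  48.  45.] [254. 249.]
weight_100 0.57 [591.  42.  58.] [256. 206.]
weight_50 0.64 [479.  48.  45.] [254. 249.]
weight_50 0.57 [591.  42.  58.] [256. 206.]
well_500 0.75 [454. 270.  22.] [171. 259.]
well_500 0.73 [403. 307.  21.] [156. 278.]
well_200 0.75 [454. 270.  22.] [171. 259.]
well_200 0.73 [403. 307.  21.] [156. 278.]
well_100 0.75 [454. 270.  22.] [171. 259.]
well_100 0.73 [403. 307.  21.] [156. 278.]
well_50 0.75 [454. 270.  22.] [171. 259.]
well_50 0.73 [403. 307.  21.] [156. 278.]
balance 0.9 [ 502. -270.   52.] [375. 240.]
duster 0.86 [770.  38.  34.] [258. 144.]
duster 0.3 [492. -38.  33.] [286. 244.]
scene dict_keys(['img', 'K', 'pose', 'shot']) [[-0.49, -0.75, 0.43, 1016.34], [0.87, -0.43, 0.25, 250.36], [-0.0, 0.5, 0.87
[... 790 characters left out ...]
[781.  40.  34.] [247. 289.]
{'time_s': 1.1, 'joint_pos': array([ 7.03747052e+01,  5.22047223e+00,  7.05128505e+01,  7.90350975e-05,
        1.04267664e+02, -3.25044843e+00]), 'qd': array([-0.10941047,  0.05873718,  0.03806688,  0.01012822,  0.07060084,
        0.04696276]), 'tau': array([-1.00987592e-03, -4.58485651e+01, -4.18096018e+01, -2.49122550e-04,
        1.17837204e-03, -5.80692222e-05]), 'tool_pos': array([169.17652174, 575.67173765, 231.27707988]), 'ee_rot': array([-1.79999019e+02, -1.32430050e-04,  1.63625173e+02]), 'force': array([-0.2606193 , -0.38149995,  0.16226303]), 'torque': array([-0.02143347, -0.02650757,  0.01235871]), 'grip_force': 0.0, 'grip_width': 85.06873242848637}
```

```bash
python3 - <<'E'
import cv2
i=cv2.imread('pics/top1.png')[110:320,110:420]; cv2.imwrite('pics/t2.png',cv2.resize(i,None,fx=2.55,fy=2.55,interpolation=cv2.INTER_CUBIC))
E
```

```text
(no output)
```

View pics/t2.png

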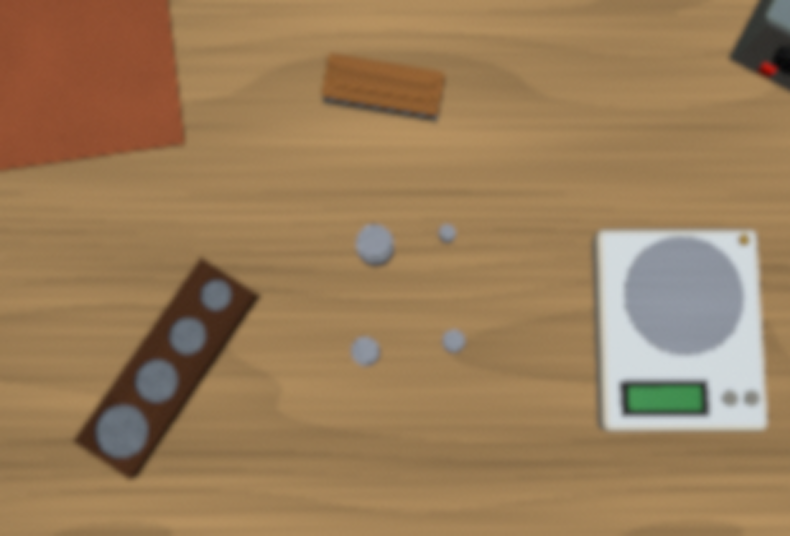

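View pics/scene1.png

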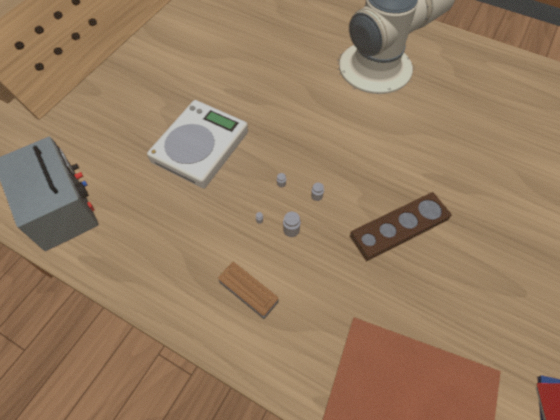

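```bash
cat >> h.py <<'E'
def blobs(s,amin,amax,sat=60):
    h=cv2.cvtColor(s['img'],cv2.COLOR_RGB2HSV); m=((h[...,1]<sat)&(h[...,2]>70)).astype(np.uint8)
    n,l,st,c=cv2.connectedComponentsWithStats(m)
    return [(c[i],st[i]) for i in range(1,n) if amin<st[i][4]<amax]
E
python3 - <<'E'
from h import *
s=bot.snapshot('top')
for c,st in blobs(s,15,1200):
    print(np.round(c,1),st[4],st[2:4],[np.round(px2w(s,*c,z)[:2],1).tolist() for z in (22,28,40)])
E
```

```text
[454.2 148.4] 153 [24 13] [[761.7, -514.2], [759.7, -511.2], [755.8, -505.3]]
[256.4 205.4] 191 [15 16] [[598.4, 43.2], [597.4, 43.0], [595.3, 42.5]]
[284.9 200.9] 39 [7 7] [[611.0, -34.8], [609.9, -34.6], [607.7, -34.2]]
[194.3 225.2] 127 [13 13] [[543.9, 211.4], [543.2, 210.1], [541.8, 207.7]]
[183.1 241.2] 178 [15 15] [[500.5, 240.1], [500.0, 238.7], [499.2, 235.9]]
[287.5 243.2] 68 [10  9] [[494.7, -41.3], [494.3, -41.0], [493.5, -40.6]]
[252.8 247.1] 106 [11 12] [[484.3, 52.2], [484.0, 51.9], [483.3, 51.3]]
[170.9 259. ] 239 [17 17] [[453.1, 270.8], [452.9, 269.2], [452.6, 266.1]]
[  4.5 265.2] 92 [11 11] [[437.3, 710.5], [437.2, 706.3], [437.1, 698.1]]
[157.4 278.8] 355 [20 22] [[401.0, 304.3], [401.2, 302.6], [401.4, 299.0]]
[  2.1 280.9] 46 [6 9] [[396.5, 712.3], [396.7, 708.1], [397.0, 699.9]]
```

{"api": "carry_out", "payload": {
  "commands": [
    [[0.627, -0.952, 0, 0, 0, -0.00463], [0.627, -0.952, 0, 0, 0, -0.00463], [0.627, -0.952, 0, 0, 0, -0.00463], [0.627, -0.952, 0, 0, 0, -0.00463], [0.627, -0.952, 0, 0, 0, -0.00463], [0.627, -0.952, 0, 0, 0, -0.00463], [0.627, -0.952, 0, 0, 0, -0.00463], [0.627, -0.952, 0, 0, 0, -0.00463], [0.627, -0.952, 0, 0, 0, -0.00463], [0.627, -0.952, 0, 0, 0, -0.00463]]
  ]
}}

```text
time_s: 2.15
tool_pos: [357.8, 288.8, 231.5]
ee_rot: [180.0, 0.0, 155.3]
force: [0.9, -0.3, -0.4]
grip_width: 85.5
grip_force: 0.0
```

{"api": "carry_out", "payload": {
  "commands": [
    [[0.627, -0.952, 0, 0, 0, -0.00463], [0.627, -0.952, 0, 0, 0, -0.00463], [0.627, -0.952, 0, 0, 0, -0.00463], [0.627, -0.952, 0, 0, 0, -0.00463], [0.627, -0.952, 0, 0, 0, -0.00463], [0.627, -0.952, 0, 0, 0, -0.00463], [0.627, -0.952, 0, 0, 0, -0.00463], [0.627, -0.952, 0, 0, 0, -0.00463], [0.627, -0.952, 0, 0, 0, -0.00463], [0.627, -0.952, 0, 0, 0, -0.00463], [0, 0, 0, 0, 0, 0]]
  ]
}}

```text
time_s: 3.25
tool_pos: [546.5, 1.2, 230.3]
ee_rot: [-179.9, -0.0, 146.7]
force: [-0.7, -0.1, -1.0]
grip_width: 85.6
grip_force: 0.0
```

```bash
python3 - <<'E'
from h import *
s=shot('wrist','w1.png'); print(bot.state()['tool_pos'],bot.state()['ee_rot'],np.round(s['pose'],2).tolist())
for n,p in zip(W,[(595,42.6,50),(483.5,51.5,36),(494,-41,28),(609.5,-34.5,24)]): print(n,w2px(s,p))
for d in bot.find_in('weight_500',s): print(d['p'],d['position'],w2px(s,d['position']))
E
```

```text
[545.75323937   2.95053989 230.61397157] [-1.79959432e+02 -5.84205948e-02  1.46791918e+02] [[0.55, -0.79, -0.26, 478.74], [0.84, 0.52, 0.18, 46.72], [-0.0, -0.32, 0.95, 372.33], [0.0, 0.0, 0.0, 1.0]]
weight_500 [341.85205686 206.24918744]
weight_200 [284.67574146  95.35288959]
weight_100 [209.25250622 160.85482534]
weight_50 [280.74873907 248.5096924 ]
0.92 [589.7, 45.2, 56.9] [342.7018742  202.32880688]
0.67 [605.5, -31.3, 25.0] [281.23813882 244.40117174]
0.61 [492.3, -38.0, 32.2] [209.93703339 158.40099143]
```

View pics/w1.png

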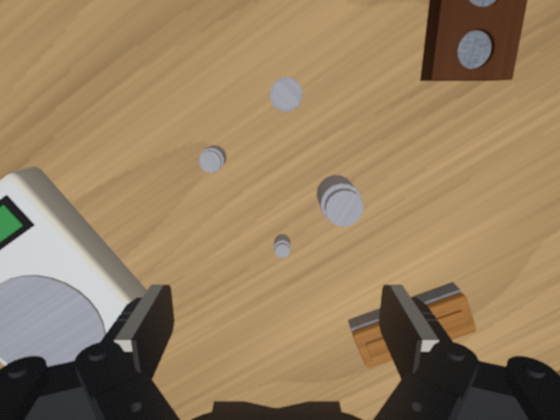

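```bash
python3 - <<'E'
from h import *
s=bot.snapshot('wrist')
g=cv2.cvtColor(s['img'],cv2.COLOR_RGB2BGR)
for n,u,v,z in [('500',344,206,57),('200',287,93.5,41.5),('100',210,160,32),('50',282,251,28)]: print(n,px2w(s,u,v,z))
a=[cv2.resize(g[v-30:v+30,u-30:u+30],(380,280*380//280),interpolation=cv2.INTER_CUBIC)[:,:] for u,v in [(344,206),(287,93),(210,160),(282,251)]]
a=[cv2.resize(x,(300,300)) for x in a]
cv2.imwrite('pics/w2.png',np.vstack([np.hstack(a[:2]),np.hstack(a[2:])]))
E
```

```text
500 [592.30575149  47.70976484  57.        ]
200 [481.93777672  56.89147522  41.5       ]
100 [492.56221551 -36.0535803   32.        ]
50 [610.25409097 -30.77567122  28.        ]
```

View pics/w2.png

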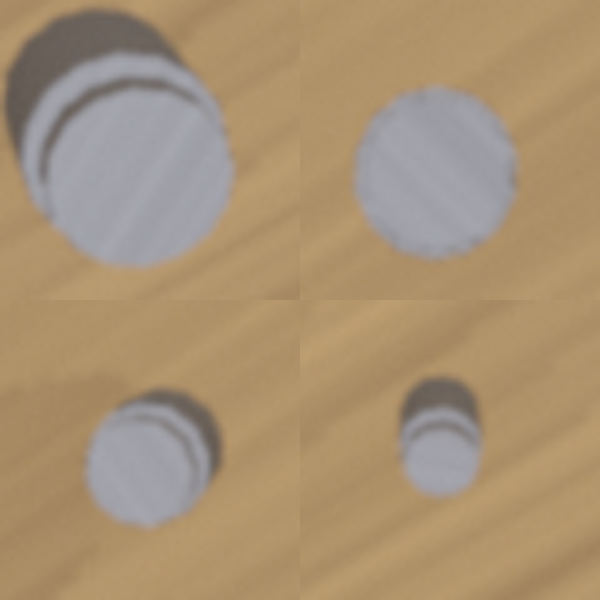

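```bash
python3 - <<'E'
from h import *
s=bot.snapshot('wrist'); print(bot.state()['tool_pos'],bot.state()['ee_rot'])
for n,u,v,z in [('500',342,211.2,57),('200',284,97.4,41.5),('100',207.4,164,32),('50',280,253.6,28)]: print(n,px2w(s,u,v,z))
E
```

```text
[545.04179955   5.16754171 231.41392293] [ 1.79982866e+02 -1.33192500e-02  1.47002050e+02]
500 [595.59938791  44.45330281  57.        ]
200 [483.05968422  53.59720391  41.5       ]
100 [494.24686235 -39.8171616   32.        ]
50 [611.66946198 -33.4192917   28.        ]
```

{"api": "carry_out", "payload": {
  "commands": [
    [[0.561, 0.427, 0, 0, 0, 0], [0.561, 0.427, 0, 0, 0, 0], [0.561, 0.427, 0, 0, 0, 0], [0, 0, -0.8, 0, 0, 0], [0, 0, -0.8, 0, 0, 0], [0, 0, -0.8, 0, 0, 0], [0, 0, -0.8, 0, 0, 0], [0, 0, -0.8, 0, 0, 0], [0, 0, -0.8, 0, 0, 0], [0, 0, -0.6, 0, 0, 0], [0, 0, -0.4, 0, 0, 0], [0, 0, 0, 0, 0, 0]]
  ]
}}

```text
time_s: 4.65
tool_pos: [594.5, 43.8, 55.4]
ee_rot: [-179.9, -0.2, 147.0]
force: [0.6, -0.4, -0.7]
grip_width: 85.2
grip_force: 0.0
```

{"api": "carry_out", "payload": {
  "commands": [
    [[0, 0, -0.4, 0, 0, 0], [0, 0, -0.4, 0, 0, 0], [0, 0, -0.4, 0, 0, 0], [0, 0, -0.3, 0, 0, 0], [0, 0, 0, 0, 0, 0], [0, 0, 0, 0, 0, 0]]
  ]
}}

```text
time_s: 5.25
tool_pos: [595.7, 42.9, 12.0]
ee_rot: [-180.0, -0.0, 147.0]
force: [-0.5, -0.4, 0.8]
grip_width: 85.4
grip_force: 0.0
```

{"api": "carry_out", "payload": {
  "commands": [
    [[0, 0, 0, 0, 0, 0], [0, 0, 0, 0, 0, 0], [0, 0, 0, 0, 0, 0], [0, 0, 0, 0, 0, 0], [0, 0, 0, 0, 0, 0], [0, 0, 0, 0, 0, 0], [0, 0, 0, 0, 0, 0], [0, 0, 0, 0, 0, 0]]
  ],
  "grip": -1
}}

```text
time_s: 6.05
tool_pos: [596.3, 42.8, 13.1]
ee_rot: [180.0, 0.1, 147.0]
force: [-1.6, -1.6, 5.4]
grip_width: 37.3
grip_force: 61.2
```

{"api": "carry_out", "payload": {
  "commands": [
    [[0, 0, 0.2, 0, 0, 0], [0, 0, 0.5, 0, 0, 0], [0, 0, 0.7, 0, 0, 0], [0, 0, 0.7, 0, 0, 0], [0, 0, 0.5, 0, 0, 0], [0, 0, 0.3, 0, 0, 0], [0, 0, 0, 0, 0, 0], [0, 0, 0, 0, 0, 0]]
  ]
}}

```text
time_s: 6.85
tool_pos: [595.5, 42.9, 98.4]
ee_rot: [-180.0, -0.1, 147.0]
force: [0.3, 0.0, -5.1]
grip_width: 37.3
grip_force: 60.7
```

```bash
python3 - <<'E'
from h import *
s=shot('wrist','w3.png'); S=bot.state(); print(S['tool_pos'],S['force'],S['torque'],S['grip_width'])
E
```

```text
[595.18387476  42.90309184  97.83402004] [ 0.34823409  0.00776368 -5.84836271] [-0.02935846  0.01645812  0.00144625] 37.662310070425825
```

View pics/w3.png

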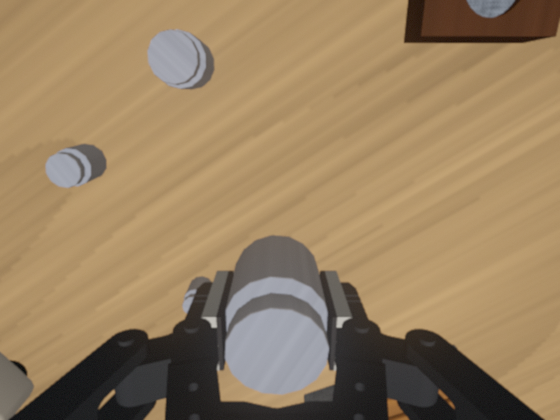

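{"api": "carry_out", "payload": {
  "commands": [
    [[-0.294, 0.396, 0, 0, 0, 0], [-0.589, 0.792, 0, 0, 0, 0], [-0.589, 0.792, 0, 0, 0, 0], [-0.589, 0.792, 0, 0, 0, 0], [-0.589, 0.792, 0, 0, 0, 0], [-0.589, 0.792, 0, 0, 0, 0], [-0.589, 0.792, 0, 0, 0, 0], [-0.589, 0.792, 0, 0, 0, 0], [-0.589, 0.792, 0, 0, 0, 0], [-0.589, 0.792, 0, 0, 0, 0], [-0.589, 0.792, 0, 0, 0, 0], [-0.294, 0.396, 0, 0, 0, 0]]
  ]
}}

```text
time_s: 8.1
tool_pos: [399.0, 306.0, 98.4]
ee_rot: [-179.9, -0.1, 147.1]
force: [-0.2, 0.2, -5.4]
grip_width: 37.5
grip_force: 60.8
```

{"api": "carry_out", "payload": {
  "commands": [
    [[0, 0, -0.3, 0, 0, 0], [0, 0, -0.5, 0, 0, 0], [0, 0, -0.4, 0, 0, 0], [0, 0, -0.2, 0, 0, 0], [0, 0, 0, 0, 0, 0], [0, 0, 0, 0, 0, 0]]
  ]
}}

```text
time_s: 8.7
tool_pos: [401.8, 303.8, 57.2]
ee_rot: [-180.0, -0.0, 146.9]
force: [-0.0, 0.4, -5.1]
grip_width: 37.4
grip_force: 60.8
```

```bash
python3 - <<'E'
from h import *
s=shot('wrist','w4.png'); S=bot.state(); print(S['tool_pos'],S['ee_rot'],S['force'],S['grip_width'])
print([w2px(s,p) for p in [(401,304.3,22),(453.1,270.8,22),(500.5,240.1,22)]])
for c,st in blobs(s,300,20000): print(c,st,px2w(s,*c,22))
E
```

```text
[402.04969069 304.11989423  57.72782669] [1.79962233e+02 1.92909200e-02 1.46916428e+02] [ 0.48887064  0.50728598 -4.68460269] 36.94171200435507
[array([275.27672599, 252.61684125]), array([275.98081013, 348.68148047]), array([276.22627137, 422.01859677])]
[276.13704722 301.64275265] [  224   206   106   190 17089] [426.48188055 288.25003946  22.        ]
[215.16073245 307.80773143] [201 271  28 101 983] [411.03172439 257.14892757  22.        ]
[337.23929961 308.58365759] [ 324  271   34  100 1028] [449.10063134 314.77635504  22.        ]
```

View pics/w4.png

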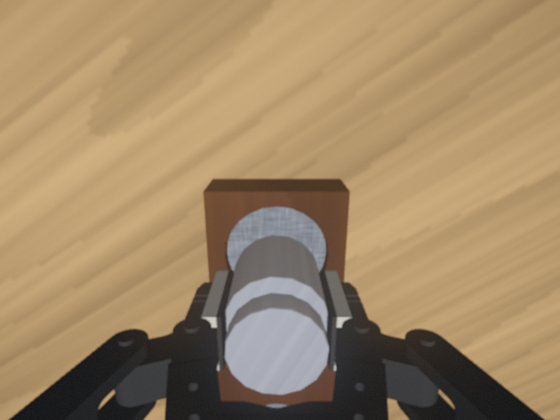

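{"api": "carry_out", "payload": {
  "commands": [
    [[0, 0, -0.2, 0, 0, 0], [0, 0, -0.2, 0, 0, 0], [0, 0, -0.2, 0, 0, 0], [0, 0, -0.1, 0, 0, 0], [0, 0, 0, 0, 0, 0], [0, 0, 0, 0, 0, 0], [0, 0, 0, 0, 0, 0]]
  ]
}}

```text
time_s: 9.45
tool_pos: [401.6, 304.3, 36.4]
ee_rot: [180.0, 0.0, 147.0]
force: [0.3, -0.1, -5.0]
grip_width: 37.4
grip_force: 60.8
```

{"api": "carry_out", "payload": {
  "commands": [
    [[0, 0, -0.03, 0, 0, 0], [0, 0, -0.03, 0, 0, 0], [0, 0, 0, 0, 0, 0], [0, 0, 0, 0, 0, 0]]
  ]
}}

```text
time_s: 9.85
tool_pos: [401.6, 304.4, 35.1]
ee_rot: [180.0, 0.0, 147.0]
force: [-0.9, -0.6, 0.9]
grip_width: 37.4
grip_force: 61.3
```

{"api": "carry_out", "payload": {
  "commands": [
    [[0, 0, -0.01, 0, 0, 0], [0, 0, 0, 0, 0, 0], [0, 0, 0, 0, 0, 0], [0, 0, 0, 0, 0, 0], [0, 0, 0, 0, 0, 0], [0, 0, 0, 0, 0, 0]]
  ],
  "grip": 1
}}

```text
time_s: 10.45
tool_pos: [401.5, 304.3, 34.2]
ee_rot: [180.0, 0.0, 147.0]
force: [0.2, -0.1, 0.6]
grip_width: 85.6
grip_force: 0.0
```

{"api": "carry_out", "payload": {
  "commands": [
    [[0, 0, 0.2, 0, 0, 0], [0, 0, 0.4, 0, 0, 0], [0, 0, 0.8, 0, 0, 0], [0, 0, 0.8, 0, 0, 0], [0, 0, 0.8, 0, 0, 0], [0, 0, 0.8, 0, 0, 0], [0, 0, 0.2, 0, 0, 0], [0, 0, 0, 0, 0, 0]]
  ]
}}

```text
time_s: 11.25
tool_pos: [402.1, 304.7, 155.9]
ee_rot: [179.8, 0.1, 147.0]
force: [0.3, -0.2, -0.0]
grip_width: 84.9
grip_force: 0.0
```

```bash
python3 - <<'E'
from h import *
s=shot('wrist','w5.png'); S=bot.state(); print(S['tool_pos'],S['ee_rot'],S['force'],S['grip_width'])
E
```

```text
[401.59451068 304.32588536 154.26820364] [1.79966941e+02 1.40307924e-02 1.46956902e+02] [-0.56272144  0.17063978 -0.52364736] 85.52798834663116
```

View pics/w5.png

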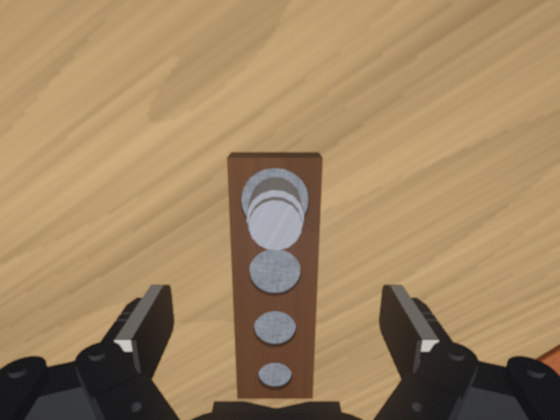

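{"api": "carry_out", "payload": {
  "commands": [
    [[0.303, -0.933, 0, 0, 0, 0], [0.303, -0.933, 0, 0, 0, 0], [0.303, -0.933, 0, 0, 0, 0], [0.303, -0.933, 0, 0, 0, 0], [0.303, -0.933, 0, 0, 0, 0], [0.303, -0.933, 0, 0, 0, 0], [0.303, -0.933, 0, 0, 0, 0], [0.303, -0.933, 0, 0, 0, 0], [0.303, -0.933, 0, 0, 0, 0], [0, 0, -0.6, 0, 0, 0], [0, 0, -0.8, 0, 0, 0], [0, 0, -0.8, 0, 0, 0]]
  ]
}}

```text
time_s: 12.5
tool_pos: [482.6, 51.9, 85.7]
ee_rot: [-179.9, -0.1, 146.9]
force: [0.6, 0.1, -0.9]
grip_width: 85.4
grip_force: 0.0
```

{"api": "carry_out", "payload": {
  "commands": [
    [[0, 0, -0.7, 0, 0, 0], [0, 0, -0.7, 0, 0, 0], [0, 0, -0.6, 0, 0, 0], [0, 0, -0.4, 0, 0, 0], [0, 0, -0.2, 0, 0, 0], [0, 0, 0, 0, 0, 0], [0, 0, 0, 0, 0, 0]]
  ]
}}

```text
time_s: 13.2
tool_pos: [483.7, 52.4, 10.8]
ee_rot: [180.0, 0.0, 147.0]
force: [-0.1, -0.5, 0.1]
grip_width: 85.5
grip_force: 0.0
```

{"api": "carry_out", "payload": {
  "commands": [
    [[0, 0, 0, 0, 0, 0], [0, 0, 0, 0, 0, 0], [0, 0, 0, 0, 0, 0], [0, 0, 0, 0, 0, 0], [0, 0, 0, 0, 0, 0], [0, 0, 0, 0, 0, 0], [0, 0, 0, 0, 0, 0], [0, 0, 0, 0, 0, 0], [0, 0, 0, 0, 0, 0]]
  ],
  "grip": -1
}}

```text
time_s: 14.1
tool_pos: [483.8, 52.4, 10.8]
ee_rot: [180.0, 0.1, 147.0]
force: [0.2, 0.4, 5.6]
grip_width: 26.7
grip_force: 59.6
```

{"api": "carry_out", "payload": {
  "commands": [
    [[0, 0, 0.2, 0, 0, 0], [0, 0, 0.5, 0, 0, 0], [0, 0, 0.7, 0, 0, 0], [0, 0, 0.7, 0, 0, 0], [0, 0, 0.5, 0, 0, 0], [0, 0, 0.3, 0, 0, 0], [0, 0, 0, 0, 0, 0], [0, 0, 0, 0, 0, 0]]
  ]
}}

```text
time_s: 14.9
tool_pos: [483.0, 52.4, 96.5]
ee_rot: [-180.0, -0.0, 147.0]
force: [-0.6, -0.2, -2.7]
grip_width: 26.4
grip_force: 59.3
```

{"api": "carry_out", "payload": {
  "commands": [
    [[-0.056, 0.405, 0, 0, 0, 0], [-0.112, 0.809, 0, 0, 0, 0], [-0.112, 0.809, 0, 0, 0, 0], [-0.112, 0.809, 0, 0, 0, 0], [-0.112, 0.809, 0, 0, 0, 0], [-0.112, 0.809, 0, 0, 0, 0], [-0.112, 0.809, 0, 0, 0, 0], [-0.112, 0.809, 0, 0, 0, 0], [-0.112, 0.809, 0, 0, 0, 0], [-0.056, 0.405, 0, 0, 0, 0], [0, 0, 0, 0, 0, 0]]
  ]
}}

```text
time_s: 16.0
tool_pos: [452.1, 272.2, 96.2]
ee_rot: [-179.9, -0.1, 147.1]
force: [0.1, -1.9, -1.1]
grip_width: 26.8
grip_force: 59.4
```

{"api": "carry_out", "payload": {
  "commands": [
    [[0, 0, -0.3, 0, 0, 0], [0, 0, -0.6, 0, 0, 0], [0, 0, -0.5, 0, 0, 0], [0, 0, -0.3, 0, 0, 0], [0, 0, -0.1, 0, 0, 0], [0, 0, 0, 0, 0, 0], [0, 0, 0, 0, 0, 0], [0, 0, 0, 0, 0, 0]]
  ]
}}

```text
time_s: 16.8
tool_pos: [453.6, 271.1, 44.2]
ee_rot: [179.9, 0.0, 147.0]
force: [1.2, 1.1, -1.9]
grip_width: 26.9
grip_force: 59.4
```

{"api": "carry_out", "payload": {
  "commands": [
    [[0, 0, -0.1, 0, 0, 0], [0, 0, -0.1, 0, 0, 0], [0, 0, -0.1, 0, 0, 0], [0, 0, 0, 0, 0, 0], [0, 0, 0, 0, 0, 0]]
  ]
}}

```text
time_s: 17.3
tool_pos: [453.0, 270.8, 34.0]
ee_rot: [-180.0, -0.0, 147.0]
force: [0.2, -0.0, -2.7]
grip_width: 26.7
grip_force: 59.4
```

{"api": "carry_out", "payload": {
  "commands": [
    [[0, 0, -0.03, 0, 0, 0], [0, 0, -0.03, 0, 0, 0], [0, 0, 0, 0, 0, 0], [0, 0, 0, 0, 0, 0], [0, 0, 0, 0, 0, 0]]
  ]
}}

```text
time_s: 17.8
tool_pos: [453.2, 270.9, 32.9]
ee_rot: [180.0, 0.0, 147.0]
force: [-1.1, -0.7, 2.7]
grip_width: 27.0
grip_force: 59.7
```

{"api": "carry_out", "payload": {
  "commands": [
    [[0, 0, 0, 0, 0, 0], [0, 0, 0, 0, 0, 0], [0, 0, 0, 0, 0, 0], [0, 0, 0, 0, 0, 0], [0, 0, 0, 0, 0, 0], [0, 0, 0, 0, 0, 0], [0, 0, 0, 0, 0, 0]]
  ],
  "grip": 1
}}

```text
time_s: 18.5
tool_pos: [453.1, 270.8, 32.3]
ee_rot: [-180.0, 0.0, 147.0]
force: [-0.3, -0.4, 0.3]
grip_width: 85.6
grip_force: 0.0
```

{"api": "carry_out", "payload": {
  "commands": [
    [[0, 0, 0.2, 0, 0, 0], [0, 0, 0.4, 0, 0, 0], [0, 0, 0.8, 0, 0, 0], [0, 0, 0.8, 0, 0, 0], [0, 0, 0.8, 0, 0, 0], [0, 0, 0.8, 0, 0, 0], [0, 0, 0.2, 0, 0, 0], [0, 0, 0, 0, 0, 0], [0, 0, 0, 0, 0, 0]]
  ]
}}

```text
time_s: 19.4
tool_pos: [452.7, 270.6, 151.4]
ee_rot: [-179.9, -0.0, 147.0]
force: [-0.1, 0.8, 0.0]
grip_width: 85.3
grip_force: 0.0
```

```bash
python3 - <<'E'
from h import *
s=shot('wrist','w6.png'); S=bot.state(); print(S['tool_pos'],S['ee_rot'],S['force'],S['grip_width'])
E
```

```text
[452.51062229 270.53017452 150.80117423] [-1.79881152e+02 -6.83407276e-02  1.46955145e+02] [ 0.34809076 -0.16347131 -1.35195514] 85.52714513230082
```

View pics/w6.png

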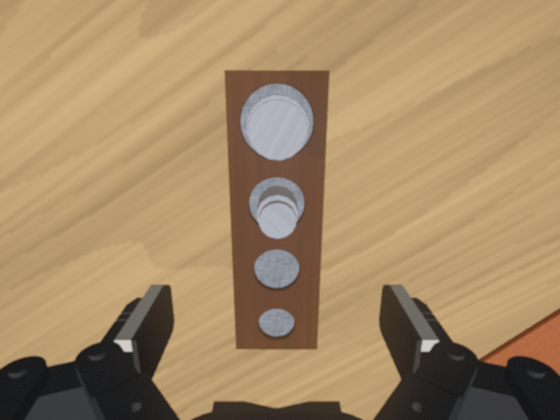

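{"api": "carry_out", "payload": {
  "commands": [
    [[0.125, -0.943, 0, 0, 0, 0], [0.125, -0.943, 0, 0, 0, 0], [0.125, -0.943, 0, 0, 0, 0], [0.125, -0.943, 0, 0, 0, 0], [0.125, -0.943, 0, 0, 0, 0], [0.125, -0.943, 0, 0, 0, 0], [0.125, -0.943, 0, 0, 0, 0], [0.125, -0.943, 0, 0, 0, 0], [0.125, -0.943, 0, 0, 0, 0], [0.125, -0.943, 0, 0, 0, 0], [0.125, -0.943, 0, 0, 0, 0], [0, 0, 0, 0, 0, 0]]
  ]
}}

```text
time_s: 20.65
tool_pos: [493.8, -43.1, 150.5]
ee_rot: [-179.9, -0.1, 146.7]
force: [-1.2, -0.9, 0.2]
grip_width: 85.7
grip_force: 0.0
```

{"api": "carry_out", "payload": {
  "commands": [
    [[0, 0, -0.5, 0, 0, 0], [0, 0, -0.7, 0, 0, 0], [0, 0, -0.8, 0, 0, 0], [0, 0, -0.8, 0, 0, 0], [0, 0, -0.8, 0, 0, 0], [0, 0, -0.6, 0, 0, 0], [0, 0, -0.3, 0, 0, 0], [0, 0, -0.1, 0, 0, 0], [0, 0, 0, 0, 0, 0], [0, 0, 0, 0, 0, 0]]
  ]
}}

```text
time_s: 21.65
tool_pos: [495.0, -40.2, 15.3]
ee_rot: [180.0, 0.1, 147.0]
force: [0.3, 0.4, -0.5]
grip_width: 85.5
grip_force: 0.0
```

{"api": "carry_out", "payload": {
  "commands": [
    [[0, 0, -0.12, 0, 0, 0], [0, 0, -0.12, 0, 0, 0], [0, 0, 0, 0, 0, 0], [0, 0, 0, 0, 0, 0]]
  ]
}}

```text
time_s: 22.05
tool_pos: [494.3, -40.4, 7.1]
ee_rot: [-180.0, -0.0, 146.9]
force: [-0.2, -0.6, -0.5]
grip_width: 85.1
grip_force: 0.0
```

{"api": "carry_out", "payload": {
  "commands": [
    [[0, 0, 0, 0, 0, 0], [0, 0, 0, 0, 0, 0], [0, 0, 0, 0, 0, 0], [0, 0, 0, 0, 0, 0], [0, 0, 0, 0, 0, 0], [0, 0, 0, 0, 0, 0], [0, 0, 0, 0, 0, 0], [0, 0, 0, 0, 0, 0], [0, 0, 0, 0, 0, 0], [0, 0, 0, 0, 0, 0]]
  ],
  "grip": -1
}}

```text
time_s: 23.05
tool_pos: [494.6, -40.4, 7.5]
ee_rot: [180.0, 0.0, 147.0]
force: [-0.3, -0.4, 3.6]
grip_width: 20.5
grip_force: 58.9
```

{"api": "carry_out", "payload": {
  "commands": [
    [[0, 0, 0.2, 0, 0, 0], [0, 0, 0.5, 0, 0, 0], [0, 0, 0.7, 0, 0, 0], [0, 0, 0.7, 0, 0, 0], [0, 0, 0.5, 0, 0, 0], [0, 0, 0.3, 0, 0, 0], [0, 0, 0, 0, 0, 0], [0, 0, 0, 0, 0, 0]]
  ]
}}

```text
time_s: 23.85
tool_pos: [494.0, -40.3, 93.5]
ee_rot: [-180.0, -0.0, 147.0]
force: [-0.1, -1.2, -0.5]
grip_width: 20.7
grip_force: 58.7
```

{"api": "carry_out", "payload": {
  "commands": [
    [[0.01, 0.467, 0, 0, 0, 0], [0.021, 0.935, 0, 0, 0, 0], [0.021, 0.935, 0, 0, 0, 0], [0.021, 0.935, 0, 0, 0, 0], [0.021, 0.935, 0, 0, 0, 0], [0.021, 0.935, 0, 0, 0, 0], [0.021, 0.935, 0, 0, 0, 0], [0.021, 0.935, 0, 0, 0, 0], [0.021, 0.935, 0, 0, 0, 0], [0.021, 0.935, 0, 0, 0, 0], [0.01, 0.467, 0, 0, 0, 0], [0, 0, 0, 0, 0, 0]]
  ]
}}

```text
time_s: 25.05
tool_pos: [499.6, 241.8, 93.1]
ee_rot: [-179.9, -0.1, 147.1]
force: [-0.6, 0.3, -1.5]
grip_width: 20.4
grip_force: 58.9
```

{"api": "carry_out", "payload": {
  "commands": [
    [[0, 0, -0.3, 0, 0, 0], [0, 0, -0.6, 0, 0, 0], [0, 0, -0.5, 0, 0, 0], [0, 0, -0.3, 0, 0, 0], [0, 0, -0.1, 0, 0, 0], [0, 0, 0, 0, 0, 0], [0, 0, 0, 0, 0, 0], [0, 0, 0, 0, 0, 0]]
  ]
}}

```text
time_s: 25.85
tool_pos: [501.1, 240.3, 41.2]
ee_rot: [179.9, 0.1, 147.0]
force: [0.4, 0.2, -1.4]
grip_width: 20.6
grip_force: 58.9
```

```bash
python3 - <<'E'
from h import *
s=shot('wrist','w7.png'); S=bot.state(); print(S['tool_pos'],S['ee_rot'],S['force'],S['grip_width'])
E
```

```text
[501.09585171 240.28725643  41.0907564 ] [1.79929307e+02 5.11174987e-02 1.46959168e+02] [-0.32232461 -0.4465686  -1.25748343] 20.33949330923953
```

View pics/w7.png

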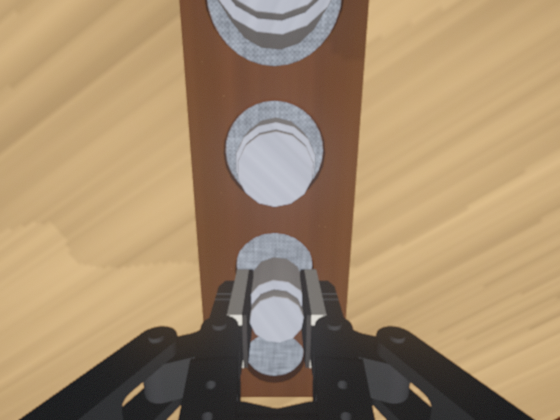

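{"api": "carry_out", "payload": {
  "commands": [
    [[0, 0, -0.1, 0, 0, 0], [0, 0, -0.1, 0, 0, 0], [0, 0, -0.1, 0, 0, 0], [0, 0, 0, 0, 0, 0], [0, 0, 0, 0, 0, 0]]
  ]
}}

```text
time_s: 26.4
tool_pos: [500.5, 240.1, 30.9]
ee_rot: [-180.0, -0.0, 147.0]
force: [0.2, -0.7, -1.4]
grip_width: 20.6
grip_force: 58.9
```

{"api": "carry_out", "payload": {
  "commands": [
    [[0, 0, -0.03, 0, 0, 0], [0, 0, -0.03, 0, 0, 0], [0, 0, 0, 0, 0, 0], [0, 0, 0, 0, 0, 0], [0, 0, 0, 0, 0, 0]]
  ]
}}

```text
time_s: 26.9
tool_pos: [500.7, 240.2, 29.6]
ee_rot: [180.0, 0.0, 147.0]
force: [0.8, 0.3, 0.4]
grip_width: 20.4
grip_force: 59.1
```

{"api": "carry_out", "payload": {
  "commands": [
    [[0, 0, -0.015, 0, 0, 0], [0, 0, 0, 0, 0, 0], [0, 0, 0, 0, 0, 0], [0, 0, 0, 0, 0, 0]]
  ]
}}

```text
time_s: 27.3
tool_pos: [500.8, 240.2, 29.5]
ee_rot: [180.0, 0.0, 147.0]
force: [-1.9, -0.7, 6.1]
grip_width: 20.3
grip_force: 59.3
```

Seated. Release and rise, then go for the 50 g weight.

{"api": "carry_out", "payload": {
  "commands": [
    [[0, 0, 0, 0, 0, 0], [0, 0, 0, 0, 0, 0], [0, 0, 0, 0, 0, 0], [0, 0, 0, 0, 0, 0], [0, 0, 0, 0, 0, 0], [0, 0, 0, 0, 0, 0], [0, 0, 0, 0, 0, 0]]
  ],
  "grip": 1
}}

```text
time_s: 28.0
tool_pos: [500.6, 240.1, 28.9]
ee_rot: [-180.0, -0.0, 147.0]
force: [0.8, -0.4, -0.9]
grip_width: 85.5
grip_force: 0.0
```

{"api": "carry_out", "payload": {
  "commands": [
    [[0, 0, 0.2, 0, 0, 0], [0, 0, 0.4, 0, 0, 0], [0, 0, 0.8, 0, 0, 0], [0, 0, 0.8, 0, 0, 0], [0, 0, 0.8, 0, 0, 0], [0, 0, 0.8, 0, 0, 0], [0, 0, 0.2, 0, 0, 0], [0, 0, 0, 0, 0, 0], [0, 0, 0, 0, 0, 0]]
  ]
}}

```text
time_s: 28.9
tool_pos: [500.3, 239.9, 147.9]
ee_rot: [-179.9, -0.0, 147.0]
force: [0.4, 0.6, 0.2]
grip_width: 85.7
grip_force: 0.0
```

{"api": "carry_out", "payload": {
  "commands": [
    [[0.367, -0.914, 0, 0, 0, 0], [0.367, -0.914, 0, 0, 0, 0], [0.367, -0.914, 0, 0, 0, 0], [0.367, -0.914, 0, 0, 0, 0], [0.367, -0.914, 0, 0, 0, 0], [0.367, -0.914, 0, 0, 0, 0], [0.367, -0.914, 0, 0, 0, 0], [0.367, -0.914, 0, 0, 0, 0], [0.367, -0.914, 0, 0, 0, 0], [0.367, -0.914, 0, 0, 0, 0], [0, 0, 0, 0, 0, 0], [0, 0, 0, 0, 0, 0]]
  ]
}}

```text
time_s: 30.1
tool_pos: [610.0, -34.3, 146.9]
ee_rot: [-179.9, -0.2, 146.9]
force: [-0.5, 0.2, 0.2]
grip_width: 85.3
grip_force: 0.0
```

```bash
python3 - <<'E'
from h import *
s=shot('wrist','w8.png'); S=bot.state(); print(S['tool_pos'],S['ee_rot'])
print(w2px(s,(610.5,-34,28)), w2px(s,(610.5,-34,0)))
E
```

```text
[610.01365764 -33.63704435 147.38296825] [-1.79957924e+02 -1.49969238e-01  1.46949088e+02]
[276.66046804 208.35998233] [276.69127665 198.31751199]
```

View pics/w8.png

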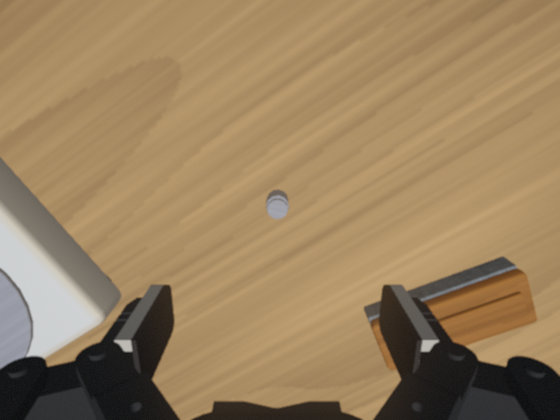

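{"api": "carry_out", "payload": {
  "commands": [
    [[0, 0, -0.5, 0, 0, 0], [0, 0, -0.7, 0, 0, 0], [0, 0, -0.8, 0, 0, 0], [0, 0, -0.8, 0, 0, 0], [0, 0, -0.8, 0, 0, 0], [0, 0, -0.6, 0, 0, 0], [0, 0, -0.2, 0, 0, 0], [0, 0, -0.1, 0, 0, 0], [0, 0, 0, 0, 0, 0], [0, 0, 0, 0, 0, 0]]
  ]
}}

```text
time_s: 31.15
tool_pos: [611.4, -34.0, 15.2]
ee_rot: [179.9, 0.1, 147.0]
force: [-0.2, 1.0, 0.5]
grip_width: 85.5
grip_force: 0.0
```

{"api": "carry_out", "payload": {
  "commands": [
    [[0, 0, -0.12, 0, 0, 0], [0, 0, -0.1, 0, 0, 0], [0, 0, 0, 0, 0, 0], [0, 0, 0, 0, 0, 0]]
  ]
}}

```text
time_s: 31.55
tool_pos: [610.6, -34.1, 7.2]
ee_rot: [-180.0, -0.0, 147.0]
force: [-0.4, -0.5, 0.8]
grip_width: 85.5
grip_force: 0.0
```

{"api": "carry_out", "payload": {
  "commands": [
    [[0, 0, 0, 0, 0, 0], [0, 0, 0, 0, 0, 0], [0, 0, 0, 0, 0, 0], [0, 0, 0, 0, 0, 0], [0, 0, 0, 0, 0, 0], [0, 0, 0, 0, 0, 0], [0, 0, 0, 0, 0, 0], [0, 0, 0, 0, 0, 0], [0, 0, 0, 0, 0, 0], [0, 0, 0, 0, 0, 0], [0, 0, 0, 0, 0, 0]]
  ],
  "grip": -1
}}

```text
time_s: 32.65
tool_pos: [610.9, -34.2, 7.6]
ee_rot: [180.0, 0.0, 147.0]
force: [0.2, -0.5, 2.8]
grip_width: 13.9
grip_force: 58.7
```

{"api": "carry_out", "payload": {
  "commands": [
    [[0, 0, 0.2, 0, 0, 0], [0, 0, 0.5, 0, 0, 0], [0, 0, 0.7, 0, 0, 0], [0, 0, 0.7, 0, 0, 0], [0, 0, 0.5, 0, 0, 0], [0, 0, 0.3, 0, 0, 0], [0, 0, 0, 0, 0, 0], [0, 0, 0, 0, 0, 0]]
  ]
}}

```text
time_s: 33.45
tool_pos: [610.4, -34.1, 93.6]
ee_rot: [-180.0, -0.0, 147.0]
force: [0.3, 0.1, -0.7]
grip_width: 14.0
grip_force: 58.5
```

{"api": "carry_out", "payload": {
  "commands": [
    [[-0.123, 0.455, 0, 0, 0, 0], [-0.247, 0.909, 0, 0, 0, 0], [-0.247, 0.909, 0, 0, 0, 0], [-0.247, 0.909, 0, 0, 0, 0], [-0.247, 0.909, 0, 0, 0, 0], [-0.247, 0.909, 0, 0, 0, 0], [-0.247, 0.909, 0, 0, 0, 0], [-0.247, 0.909, 0, 0, 0, 0], [-0.247, 0.909, 0, 0, 0, 0], [-0.123, 0.455, 0, 0, 0, 0], [0, 0, 0, 0, 0, 0]]
  ]
}}

```text
time_s: 34.55
tool_pos: [542.9, 213.2, 93.5]
ee_rot: [-179.9, -0.1, 147.1]
force: [0.3, -0.4, -0.0]
grip_width: 14.1
grip_force: 58.6
```

{"api": "carry_out", "payload": {
  "commands": [
    [[0, 0, -0.3, 0, 0, 0], [0, 0, -0.6, 0, 0, 0], [0, 0, -0.5, 0, 0, 0], [0, 0, -0.3, 0, 0, 0], [0, 0, -0.1, 0, 0, 0], [0, 0, 0, 0, 0, 0], [0, 0, 0, 0, 0, 0], [0, 0, 0, 0, 0, 0]]
  ]
}}

```text
time_s: 35.35
tool_pos: [544.6, 211.5, 41.3]
ee_rot: [179.9, 0.1, 147.0]
force: [0.3, 0.0, -0.1]
grip_width: 14.1
grip_force: 58.6
```

```bash
python3 - <<'E'
from h import *
s=shot('wrist','w9.png'); S=bot.state(); print(S['tool_pos'],S['ee_rot'],S['force'],S['grip_width'])
E
```

```text
[544.579128   211.51468839  41.30658064] [1.79929786e+02 6.11223152e-02 1.46958888e+02] [-0.31020948 -0.20108595 -0.44691575] 14.185690654952417
```

View pics/w9.png

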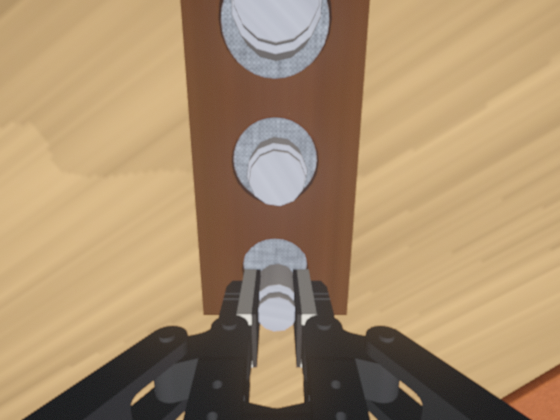

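The 100 g weight stands in its well (277,170) and the 50 g weight hangs upright over its own (275,270).

{"api": "carry_out", "payload": {
  "commands": [
    [[0, 0, -0.1, 0, 0, 0], [0, 0, -0.1, 0, 0, 0], [0, 0, -0.1, 0, 0, 0], [0, 0, 0, 0, 0, 0], [0, 0, 0, 0, 0, 0]]
  ]
}}

```text
time_s: 35.9
tool_pos: [543.9, 211.3, 31.0]
ee_rot: [-180.0, -0.0, 147.0]
force: [0.1, -0.5, 0.5]
grip_width: 13.9
grip_force: 58.6
```

{"api": "carry_out", "payload": {
  "commands": [
    [[0, 0, -0.03, 0, 0, 0], [0, 0, -0.025, 0, 0, 0], [0, 0, 0, 0, 0, 0], [0, 0, 0, 0, 0, 0], [0, 0, 0, 0, 0, 0]]
  ]
}}

```text
time_s: 36.4
tool_pos: [544.0, 211.3, 29.7]
ee_rot: [-180.0, 0.0, 147.0]
force: [0.3, 0.2, -0.0]
grip_width: 14.1
grip_force: 58.6
```

{"api": "carry_out", "payload": {
  "commands": [
    [[0, 0, -0.015, 0, 0, 0], [0, 0, 0, 0, 0, 0], [0, 0, 0, 0, 0, 0], [0, 0, 0, 0, 0, 0]]
  ]
}}

```text
time_s: 36.8
tool_pos: [544.1, 211.4, 29.6]
ee_rot: [180.0, 0.0, 147.0]
force: [-1.2, 0.0, 2.5]
grip_width: 14.1
grip_force: 58.8
```

Contact; release and rise.

{"api": "carry_out", "payload": {
  "commands": [
    [[0, 0, 0, 0, 0, 0], [0, 0, 0, 0, 0, 0], [0, 0, 0, 0, 0, 0], [0, 0, 0, 0, 0, 0], [0, 0, 0, 0, 0, 0], [0, 0, 0, 0, 0, 0], [0, 0, 0, 0, 0, 0]]
  ],
  "grip": 1
}}

```text
time_s: 37.5
tool_pos: [544.0, 211.4, 29.2]
ee_rot: [180.0, 0.0, 147.0]
force: [-0.4, 1.1, 0.0]
grip_width: 85.2
grip_force: 0.0
```

{"api": "carry_out", "payload": {
  "commands": [
    [[0, 0, 0.2, 0, 0, 0], [0, 0, 0.4, 0, 0, 0], [0, 0, 0.8, 0, 0, 0], [0, 0, 0.8, 0, 0, 0], [0, 0, 0.8, 0, 0, 0], [0, 0, 0.8, 0, 0, 0], [0, 0, 0.2, 0, 0, 0], [0, 0, 0, 0, 0, 0], [0, 0, 0, 0, 0, 0], [0, 0, 0, 0, 0, 0]]
  ]
}}

```text
time_s: 38.5
tool_pos: [543.3, 211.1, 147.4]
ee_rot: [-179.9, -0.1, 147.0]
force: [-0.2, 0.4, -0.4]
grip_width: 85.4
grip_force: 0.0
```

```bash
python3 - <<'E'
from h import *
s=shot('wrist','w10.png'); S=bot.state(); print(S['tool_pos'],S['force'])
E
```

```text
[543.38323365 211.14748869 147.42254233] [ 0.07243083 -0.40735725 -0.52906391]
```

View pics/w10.png

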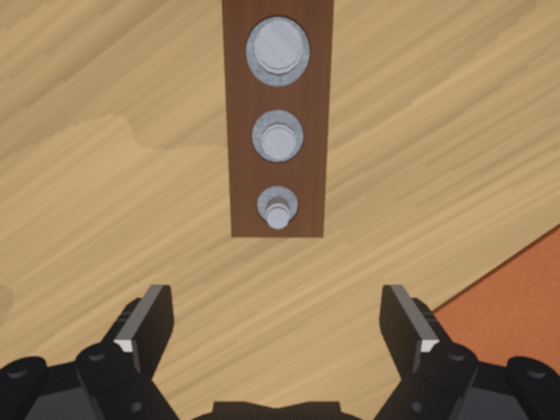

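The 200, 100 and 50 g weights stand in their wells at (277,47), (278,140) and (278,212). The 500 g weight was seen seated earlier.

```bash
python3 -c "
from rig import bot
print(bot.close_job())"
```

```text
the job is handed in; nothing more can be done
None
```

All four weights stand upright in their own wells, in a row from largest to smallest, each lowered onto the felt until the arm felt contact. The arm never touched the balance or the duster, and I handed the job in at about 38.5 s.

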